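Hang up the glue spreader and close its tub

ROBOT

A 7-joint arm with a two-finger parallel gripper is mounted at the origin on the work surface. World frame = base frame: x ahead of the robot, y to its left, z up, the work surface at z = 0. Lengths are in m, angles in rad, forces in N, time in s.
With the tool pointing down it reaches from about 0.4 to 0.85 m from the base axis. Payload 4.5 kg.
Tool frame: the origin (TCP) lies at the very end of the fingers, on their centre line; the grasp point (between the pads) lies 19 mm behind it; z points along the fingers, y is the line along which they close (so a half turn about z gives the same grasp; the last joint's range is limited). The gripper opens to 88 mm and grips with 3 to 60 N. Pads are 18 mm wide; open, the fingers measure 123 mm over their backs; the gripper's body (75 mm by 187 mm) begins 45 mm behind the grasp point.
Start: joints at [-1.309, 0.689, -0.195, 1.565, 0.157, 0.902, -0.215], TCP at [0.141, 0.609, 0.216] pointing down, gripper open.
Joint ranges: [-3.01, 3.01], [-0.46, 2.08], [-1.47, 1.51], [0.13, 2.56], [-1, 4.14], [0.04, 2.09], [-2.66, 2.66]. Speed limits (rad/s): [2.57, 2.57, 3.14, 3.14, 3.14, 3.14, 3.14].

INTERFACE

Orientations are given as a unit quaternion [x, y, z, w].
In Python, from plant import r gives the robot as it stands. The module is installed in compiled form; this text tells all that it offers.
- The arm moves only by the shell command python3 -m pendant 'ROWS' [FORCE]. ROWS is JSON, one flat list of numbers, 7 for each row, row after row: the opening, from 0 (shut) to 1 (fully open), then the shift along the tool's x, y, z scaled (see below), then the turn, a rotation vector about the tool's x, y, z scaled (see below). A call has 1 to 12 rows; each row is the pose to reach, as a shift and turn from the pose commanded when the call began, along the tool's axes at that moment; what a row does not reach only later rows make up. The controller multiplies each number of a shift by 0.15 m and each number of a turn by pi/2 rad. A row lasts 1/10 s, in which the tool goes at most 50 mm and 8.59 degrees, less where a joint would pass 70% of its speed; a pose out of reach is approached as far as the arm can. A call with a number of a shift or a turn outside -1 to 1 is refused whole. A call with a gripper value outside its range is refused whole. The fingers move at their own pace and stop on an object; FORCE is the grip in N (left out, the last holds). Time passes only in rows, so rows that repeat a pose let the fingers close. It gives the time, the measured TCP pose, the force, the opening and the grip force at its end, in the units of the state.
- r.get_state(): the state, without advancing time (a new reading comes with each control period).
- r.snapshot(name): name is "side" or "top" or "wrist"; returns a dict with "img" (420x560x3 uint8, red, green, blue), "mtx" (3x3 intrinsics, pixels), "cam_to_world" (4x4, takes a point from camera to world coordinates). Camera axes: x right, y up, looking along -z (the intrinsics and any distortion apply to the point x, -y, -z); pixel columns grow to the right and rows downward; lengths in m; the calibration is good to about 2 mm. The wrist camera is an equidistant fisheye: a pixel r from the principal point sees the ray r / f radians off the axis. A picture is of the moment at which its call begins. There is no depth.
- r.finish_job(): hands the job in; it is judged then, once.
The state is a dict: "clock": time; "q": joint angles; "qd": joint speeds; "joint_torque": joint torques, N m; "tool_pos": TCP position; "eef_rot": TCP orientation; "contact_force": force on the tool from outside, world axes, zero at the start; "moment": the same for the moment, N m; "opening": opening from 0.0 (shut) to 1.0 (fully open); "finger_force": force on a finger pad.
Only numpy, scipy, OpenCV 4.12 (cv2) and the standard library are available. Lean on these libraries where they do the work, as an engineer would, in place of code of your own. Each camera call takes 0.05 s, during which the arm holds its last target. There are 200 camera calls.

TASK

The glue spreader has been washed and stands in its empty tub. Lift it out and hang it by its eye on the free red peg of the rack, hanging straight down; then put the blue lid on the tub and press it down firmly until it sits level on the rim all round. Leave the bottle, the tape roll and the two tools already hanging where they are.

Things in the scene. Friction and masses are not known exactly. Their poses are not given: they have to be found in the camera images.
- spreader: Glue spreader: steel plate 6 mm thick, 185 mm tall with its orange grip, upright in the tub at the start; about 160 g, heaviest low down. Origin: centre of its bottom edge; z up along it, x the plate's normal (axis of the eye), y its width. Blade 64 mm wide up to z 70, neck 50 mm to z 98, eye plate 44 mm wide from z 96 to 140. Looks the same after a half turn about z.
- spreader_eye (a point): Centre of the spreader's round through eye, 26 mm in diameter, 118 mm above its bottom edge. Axes as the spreader's.
- spreader_grip (a point): Point in the orange grip block on top of the spreader, 163 mm above its bottom edge. The block is 22 mm (x) by 30 mm (y), from 140 to 185 mm above the bottom edge.
- tub: White round tub fixed to the bench: outer diameter 100 mm, height 85 mm, wall 3 mm (mouth 94 mm). Origin: centre of its underside, z up. Inside stands a grey holder 45 mm tall, 16 by 74 mm (long along y), whose 10 by 68 mm slot holds the spreader upright with 2 mm play, its bottom 5 mm above the bench, its y along the tub's y. It comes out straight up; 85 mm clears the rim.
- tub_rim (a point): Centre of the tub's mouth at rim height, 85 mm above the bench.
- lid: Loose round blue lid, lying knob up on the bench, about 90 g. Origin: centre of its underside, z up. A plug 89 mm in diameter and 10 mm deep (its lower edge bevelled 4 mm) goes inside the tub's 94 mm mouth; above it a flange 108 mm in diameter from z 10 to 16; a black knob 28 mm in diameter from z 16 to 46.
- lid_seat (a point): Point on the lid's axis at the flange's underside, 10 mm above the lid's origin; it coincides with point tub_rim when the lid is seated.
- lid_knob (a point): Point in the lid's knob, on its axis, 40 mm above the lid's origin.
- rack: Fixed open rack: wooden crossbar 340 mm long (y), 18 mm thick (x), 202 to 238 mm above the bench, on two posts 18 mm square at y -160 and 160 mm with feet 80 mm (x) by 30 mm, 6 mm thick. Origin: on the bench below mid-bar; z up, x from front to back. Three level pegs at y -110, 0 and 110 mm stick out of its front (-x), 220 mm up; any one may be the free one.
- peg_free: The free peg, red all over. Origin: on its axis at the crossbar's face, 220 mm above the bench; it runs level along its own -x, 10 mm in diameter, with a round tip bead 14 mm in diameter centred 72 mm out, and a collar 22 mm in diameter, 4 mm thick, at the bar. z up.
- peg_tip (a point): Outer end of the free peg's bead, 79 mm out from the bar, on the axis.
- paddle: Bystander: light wooden paddle 8 mm thick, 46 mm wide, 114 mm tall, hanging by its 20 mm eye on one of the white-tipped steel pegs, about 40 mm out from the bar. Origin: centre of its bottom edge, about 121 mm above the bench.
- gauge: Bystander: brass gauge plate 6 mm thick, 56 mm wide, 128 mm tall, hanging by its 20 mm eye on the other white-tipped steel peg, about 40 mm out from the bar. Origin: centre of its bottom edge, about 107 mm above the bench.
- dressing: Bystander: amber bottle of dressing, 54 mm in diameter, 125 mm tall, standing. Origin: centre of its underside.
- tape: Bystander: yellow roll of tape lying flat, 96 mm in diameter, 26 mm tall. Origin: centre of its underside.
Things that resemble listed ones, but are neither listed nor needed, are in the scene too. Of the things shaped like the lid, the blue one is meant.

How it is judged:
By the outcome, as a careful person would: the job done as asked, in the order asked, and still so for the second after the job is handed in, with the robot touching nothing.
It also fails if it takes over 72 s, if anything falls off the work surface, if the arm or the gripper's body presses on something with over 40 N, if the wrist force passes 120 N, or if a joint passes its speed limit or range.

## Working session

There is one attempt and no reset: what is moved stays moved. The work goes in short steps, Python scripts to look and compute and a shell command to move; the robot and the scene stay as the last step left them, time stands still between calls to the robot, and variables do not carry over. Pictures are saved under pics/ and viewed, at most 14 in all, crops included, and the job is handed in when it is done.

```bash
mkdir -p pics; cat > h.py <<'E'
import numpy as np, cv2
from plant import r
from scipy.spatial.transform import Rotation as R
def snap(n,save=None):
    s=r.snapshot(n); 
    if save: cv2.imwrite('pics/'+save,s['img'][:,:,::-1])
    return s
def ray(s,u,v,fish=False):
    K=s['mtx'];T=np.array(s['cam_to_world'])
    x=(u-K[0][2])/K[0][0];y=(v-K[1][2])/K[1][1]
    if fish:
        t=np.hypot(x,y);k=np.tan(t)/t if t>1e-9 else 1;d=np.array([x*k,-y*k,-1]) if t<1.5 else np.array([np.sin(t)*x/t,-np.sin(t)*y/t,-np.cos(t)])
    else: d=np.array([x,-y,-1])
    d=T[:3,:3]@d;return T[:3,3],d/np.linalg.norm(d)
def onz(s,u,v,z,fish=False):
    o,d=ray(s,u,v,fish);return o+d*(z-o[2])/d[2]
def tri(rs):
    A=0;b=0
    for o,d in rs:
        P=np.eye(3)-np.outer(d,d);A=A+P;b=b+P@o
    p=np.linalg.solve(A,b);return p,[np.linalg.norm((np.eye(3)-np.outer(d,d))@(p-o)) for o,d in rs]
def proj(s,p,fish=False):
    T=np.array(s['cam_to_world']);K=s['mtx'];c=T[:3,:3].T@(np.array(p)-T[:3,3]);x,y,z=c[0],-c[1],-c[2]
    if fish:
        q=np.hypot(x,y);t=np.arctan2(q,z);x,y=x/q*t,y/q*t
    else:x,y=x/z,y/z
    return np.array([K[0][0]*x+K[0][2],K[1][1]*y+K[1][2]])
def blobs(img,lo,hi,amin=40):
    m=cv2.inRange(cv2.cvtColor(img,cv2.COLOR_RGB2HSV),lo,hi);n,l,st,c=cv2.connectedComponentsWithStats(m)
    return [(st[i].tolist(),c[i].round(1).tolist(),(l==i)) for i in range(1,n) if st[i][4]>=amin]
def to_tool(dp,q):  # world shift -> scaled tool shift
    return (R.from_quat(q).inv().apply(dp)/0.15).round(3)
E
python3 - <<'E'
from h import *
for n in('side','top','wrist'):
    s=snap(n,n+'0.png');print(n,np.round(s['mtx'],1).tolist(),np.round(s['cam_to_world'],3).tolist())
st=r.get_state();print(st['clock'],st['tool_pos'],st['eef_rot'],st['opening'],st['contact_force'])
E
```

```text
side [[419.1, 0.0, 281.6], [0.0, 419.1, 205.6], [0.0, 0.0, 1.0]] [[0.981, 0.108, -0.162, 0.359], [-0.194, 0.625, -0.756, -0.73], [0.02, 0.773, 0.634, 0.727], [0.0, 0.0, 0.0, 1.0]]
top [[466.3, 0.0, 271.3], [0.0, 466.3, 208.5], [0.0, 0.0, 1.0]] [[-0.018, 0.994, -0.108, 0.408], [-1.0, -0.016, 0.021, -0.027], [0.02, 0.108, 0.994, 1.096], [0.0, 0.0, 0.0, 1.0]]
wrist [[325.2, 0.0, 279.7], [0.0, 325.2, 207.8], [0.0, 0.0, 1.0]] [[0.226, -0.927, -0.3, 0.062], [0.974, 0.215, 0.071, 0.627], [-0.002, -0.308, 0.951, 0.383], [0.0, 0.0, 0.0, 1.0]]
0.15 [0.14105808 0.60837273 0.21578971] [ 1.13634104e-01  9.93522430e-01 -6.84417662e-04 -4.84235850e-05] 1.0019829723575235 [-0.56255834  0.16294834  0.96893342]
```

View pics/side0.png

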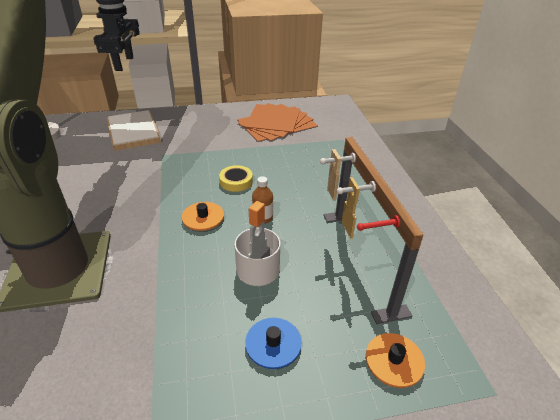

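View pics/top0.png

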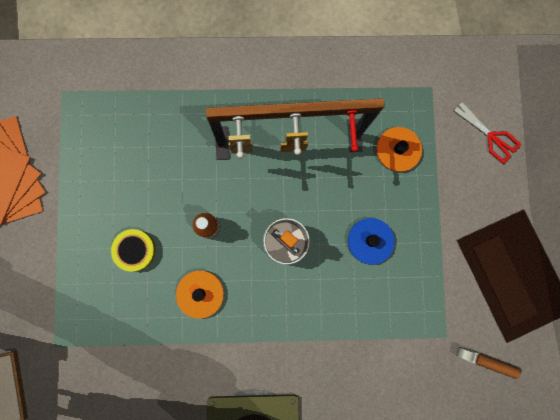

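Side view: grip at (257,213), tub (258,258), red peg from tip (361,226) to bar (398,222), and blue lid (273,342). Top view: grip (289,240), turned about 45°, tub (286,241), peg from tip (353,148) to bar (353,112), lid (372,241).

```bash
cat > m1.py <<'E'
from h import *
S=snap('side');T=snap('top')
def roi(s,lo,hi,x0,x1,y0,y1,amin=30):
    m=np.zeros_like(s['img']);m[y0:y1,x0:x1]=s['img'][y0:y1,x0:x1];return max(blobs(m,lo,hi,amin),key=lambda b:b[0][4])
red=((0,170,90),(4,255,255));org=((6,170,100),(18,255,255));blu=((100,150,60),(125,255,255));blk=((0,0,0),(180,255,45))
def rect(b): return cv2.minAreaRect(np.argwhere(b[2])[:,::-1].astype(np.float32))
# grip
gs=roi(S,*org,240,275,195,235);gt=roi(T,*org,270,310,225,255)
print('grip blobs',gs[:2],rect(gs),gt[:2],rect(gt))
print('grip tri',tri([ray(S,*gs[1]),ray(T,*gt[1])]))
bx=cv2.boxPoints(rect(gt));print('grip top corners z.19',[onz(T,u,v,.19)[:2].round(4).tolist() for u,v in bx])
# peg
def ends(b,s,pt):
    p=np.argwhere(b[2])[:,::-1].astype(float);c=p.mean(0);u=np.linalg.svd(p-c,full_matrices=False)[2][0];t=(p-c)@u
    e=[c+u*t.min(),c+u*t.max()];return e
ps=roi(S,*red,350,410,205,240);pt=roi(T,*red,340,365,105,160)
es=sorted(ends(ps,S,0),key=lambda e:e[0]);et=sorted(ends(pt,T,0),key=lambda e:-e[1])
print('peg',np.round(es,1).tolist(),np.round(et,1).tolist())
for i in(0,1):print(['tip','base'][i],tri([ray(S,*es[i]),ray(T,*et[i])]),'onz.22',onz(T,*et[i],.22),onz(S,*es[i],.22))
# lid
ls=roi(S,*blu,230,320,310,380);lt=roi(T,*blu,340,400,210,275)
hull=lambda b:cv2.fitEllipse(cv2.convexHull(np.argwhere(b[2])[:,::-1].astype(np.int32)))
print('lid',hull(ls),hull(lt));
print(tri([ray(S,*hull(ls)[0]),ray(T,*hull(lt)[0])]),onz(T,*hull(lt)[0],.014))
ks=roi(S,*blk,255,292,320,352);kt=roi(T,*blk,360,385,230,252);print('knob',ks[:2],kt[:2],tri([ray(S,*ks[1]),ray(T,*kt[1])]))
# tub
wh=((0,0,110),(180,45,255));tt=roi(T,*wh,258,314,212,270);c=hull(tt);print('tub',c,onz(T,*c[0],.085))
for n,s,(x0,x1,y0,y1) in(('s',S,(215,435,150,390)),('t',T,(200,420,90,280))):
    cv2.imwrite(f'pics/crop_{n}.png',cv2.resize(s['img'][y0:y1,x0:x1,::-1],None,fx=2.5 if n=='s' else 3,fy=2.5 if n=='s' else 3,interpolation=cv2.INTER_CUBIC))
# bar: brown top edge line direction in top view
E
python3 m1.py
```

```text
grip blobs ([249, 195, 22, 32, 326], [258.4, 210.9]) ((257.8961486816406, 209.38076782226562), (17.365745544433594, 33.065086364746094), 15.255120277404785) ([280, 231, 18, 17, 173], [288.4, 239.0]) ((288.3274230957031, 238.91151428222656), (15.051533699035645, 11.476795196533203), 41.18592834472656)
grip tri (array([ 0.44857927, -0.0795803 ,  0.17368008]), [np.float64(0.0020145967227539184), np.float64(0.0020145967227540203)])
grip top corners z.19 [[0.4476, -0.06], [0.4642, -0.075], [0.4445, -0.0966], [0.428, -0.0816]]
peg [[357.9, 227.3], [399.4, 220.1]] [[354.4, 150.1], [351.1, 109.8]]
tip (array([ 0.61351657, -0.20789937,  0.21809231]), [np.float64(7.253181518304773e-05), np.float64(7.253181518292187e-05)]) onz.22 [ 0.61314183 -0.20752452  0.22      ] [ 0.61248449 -0.20986208  0.22      ]
base (array([ 0.69388288, -0.20446531,  0.22002   ]), [np.float64(0.0008541142571406203), np.float64(0.0008541142571408258)]) onz.22 [ 0.69301979 -0.20419943  0.22      ] [ 0.69486502 -0.20434926  0.22      ]
lid ((272.7120056152344, 347.2314147949219), (15.583333969116211, 18.438081741333008), 15.16069221496582) ((370.8392028808594, 240.84849548339844), (45.828880310058594, 47.028629302978516), 128.78016662597656)
(array([ 0.44544921, -0.28398805, -0.00164059]), [np.float64(0.0008190947737656588), np.float64(0.0008190947737656123)]) [ 0.44571306 -0.28041247  0.014     ]
knob ([0, 0, 560, 420, 234016], [279.5, 208.9]) ([0, 0, 560, 420, 234650], [279.3, 209.4]) (array([ 0.50277875, -0.0626036 ,  0.15829091]), [np.float64(0.004599293846497676), np.float64(0.004599293846497688)])
tub ((285.4223937988281, 241.0354766845703), (46.805973052978516, 48.39871597290039), 24.09888458251953) [ 0.44603234 -0.077877    0.085     ]
```

View pics/crop_t.png

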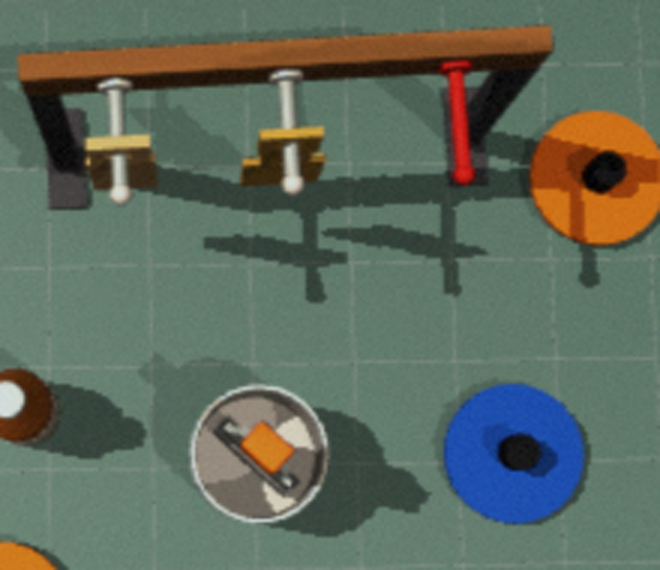

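The crop confirms the rim circle at (259,453), grip at (268,447), lid disc (513,453) and a straight peg. Tub ≈ (0.446,-0.078), spreader y at about 48°, peg axis at about 2.5°. I'll start moving towards the grip, then refine with the wrist camera.

```bash
cat > go.py <<'E'
import sys
from h import *
# usage: go.py x y z yaw_of_tool_y_deg -> scaled shift & turn from the present pose to tool straight down there
x,y,z,a=map(float,sys.argv[1:5]);st=r.get_state();q=R.from_quat(st['eef_rot']);p=np.array(st['tool_pos'])
def tgt(a):
    a=np.radians(a);ty=np.array([np.cos(a),np.sin(a),0]);tz=np.array([0,0,-1.]);return R.from_matrix(np.c_[np.cross(ty,tz),ty,tz])
t=tgt(a);print('clock',round(st['clock'],2),'pos',p.round(4),'yaw',np.degrees(np.arctan2(*q.as_matrix()[[1,0],1])).round(2),'F',np.round(st['contact_force'],1),'open',round(st['opening'],3))
print('shift',(q.inv().apply(np.array([x,y,z])-p)/.15).round(3),'turn',((q.inv()*t).as_rotvec()/(np.pi/2)).round(3))
E
python3 -m pendant '[1,-1,-0.4,-0.2,0,0,0.3, 1,-1,-0.4,-0.2,0,0,0.3, 1,-1,-0.4,-0.2,0,0,0.3, 1,-1,-0.4,-0.2,0,0,0.3]' 
python3 go.py 0.41 0.40 0.25 20
```

```text
clock: 0.65
tool_pos: [0.2804, 0.5125, 0.2474]
eef_rot: [0.348, 0.937, 0.0, 0.003]
contact_force: [0.8, -0.7, -0.7]
opening: 1.002
finger_force: 0.0
clock 0.65 pos [0.2804 0.5125 0.2474] yaw 49.25 F [ 0.8 -0.7 -0.7] open 1.002
shift [-1.144 -0.004 -0.012] turn [0.002 0.003 0.325]
```

```bash
python3 -m pendant '[1,-1,-0.5,0,0,0,0.4, 1,-1,-0.5,0,0,0,0.4, 1,-1,-0.5,0,0,0,0.4, 1,-1,-0.5,0,0,0,0.4, 1,-1,-0.5,0,0,0,0.4]' 
python3 go.py 0.43 0.16 0.25 -22
```

```text
clock: 1.15
tool_pos: [0.3416, 0.3597, 0.2466]
eef_rot: [0.619, 0.786, -0.0, 0.001]
contact_force: [0.8, 0.2, 0.2]
opening: 0.998
finger_force: 0.0
clock 1.15 pos [0.3416 0.3597 0.2466] yaw 13.55 F [0.8 0.2 0.2] open 0.998
shift [-1.432  0.261 -0.02 ] turn [0.    0.001 0.395]
```

```bash
python3 -m pendant '[1,-1,0.3,0,0,0,0.35, 1,-1,0.3,0,0,0,0.35, 1,-1,0.3,0,0,0,0.35, 1,-1,0.3,0,0,0,0.35]' 
python3 go.py 0.43 0.04 0.25 -42
```

```text
clock: 1.55
tool_pos: [0.4231, 0.2239, 0.2467]
eef_rot: [0.809, 0.587, 0.0, 0.001]
contact_force: [0.3, 0.4, 0.2]
opening: 0.997
finger_force: 0.0
clock 1.55 pos [0.4231 0.2239 0.2467] yaw -18.09 F [0.3 0.4 0.2] open 0.997
shift [-1.151  0.425 -0.02 ] turn [0.002 0.    0.266]
```

```bash
python3 -m pendant '[1,-1,0.4,0,0,0,0.27, 1,-1,0.4,0,0,0,0.27, 1,-1,0.4,0,0,0,0.27, 1,-1,0.4,0,0,0,0.27, 1,-1,0.4,0,0,0,0.27]' 
python3 go.py 0.446 -0.078 0.25 -42
python3 -c "
from h import *
s=snap('wrist','w1.png');print(proj(s,[.446,-.078,.19],True),proj(s,[.446,-.078,.085],True),r.get_state()['tool_pos'])"
```

```text
clock: 2.05
tool_pos: [0.4327, 0.0668, 0.2465]
eef_rot: [0.913, 0.408, 0.0, -0.0]
contact_force: [0.8, 0.6, 0.2]
opening: 1.002
finger_force: 0.0
clock 2.05 pos [0.4327 0.0668 0.2465] yaw -41.78 F [0.8 0.6 0.2] open 1.002
shift [-0.66   0.709 -0.024] turn [ 0.    -0.     0.002]
[398.65198548 319.96772262] [371.00026154 266.338143  ] [0.43259082 0.06860019 0.24634277]
```

View pics/w1.png

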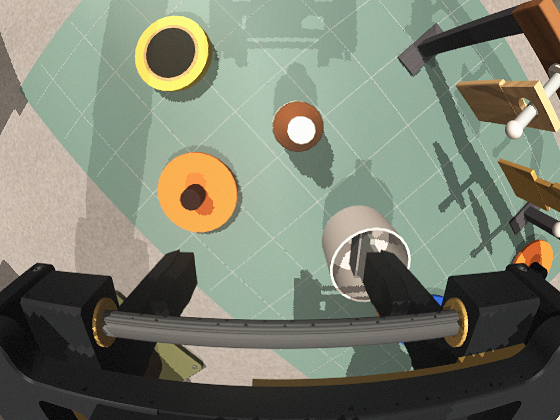

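The wrist view puts the rim at (370,262), where the calibration predicts (371,266). The grip is behind the right finger, so I'll move over it.

```bash
python3 -m pendant '[1,-0.66,0.71,-0.02,0,0,0, 1,-0.66,0.71,-0.02,0,0,0, 1,-0.66,0.71,-0.02,0,0,0, 1,-0.66,0.71,-0.02,0,0,0, 1,-0.66,0.71,-0.02,0,0,0]' 
python3 go.py 0.446 -0.078 0.153 -42
python3 -c "
from h import *
s=snap('wrist','w2.png');print(proj(s,[.446,-.078,.19],True),proj(s,[.446,-.078,.085],True))"
```

```text
clock: 2.6
tool_pos: [0.4463, -0.0761, 0.2492]
eef_rot: [0.912, 0.409, 0.0, -0.001]
contact_force: [-0.4, 0.6, -0.1]
opening: 1.003
finger_force: 0.0
clock 2.6 pos [ 0.4463 -0.0761  0.2492] yaw -41.67 F [-0.4  0.6 -0.1] open 1.003
shift [-0.011  0.007  0.641] turn [-0.    -0.001  0.004]
[282.46091632 218.28238222] [281.77073177 184.4042922 ]
```

View pics/w2.png

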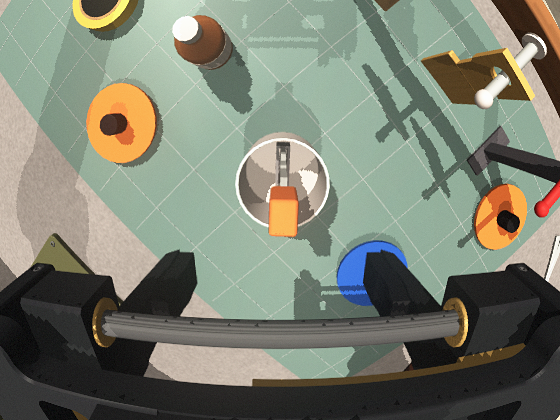

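The grip top is at about (284,218), predicted (282,218), and square to the fingers. Descend and grip.

```bash
python3 -m pendant '[1,-0.01,0.01,0.25,0,0,0, 1,-0.01,0.01,0.5,0,0,0, 1,-0.01,0.01,0.64,0,0,0, 1,-0.01,0.01,0.64,0,0,0, 0.1,-0.01,0.01,0.64,0,0,0, 0.1,-0.01,0.01,0.64,0,0,0, 0.1,-0.01,0.01,0.64,0,0,0, 0.1,-0.01,0.01,0.64,0,0,0, 0.1,-0.01,0.01,0.64,0,0,0, 0.1,-0.01,0.01,0.64,0,0,0]' 40
python3 go.py 0.446 -0.078 0.30 -42
```

```text
clock: 3.65
tool_pos: [0.4456, -0.0801, 0.1537]
eef_rot: [0.913, 0.408, 0.0, 0.0]
contact_force: [0.4, 0.1, 0.8]
opening: 0.477
finger_force: 0.0
clock 3.65 pos [ 0.4456 -0.0801  0.1537] yaw -41.86 F [0.4 0.1 0.8] open 0.477
shift [ 0.013 -0.007 -0.975] turn [ 0.    -0.     0.002]
```

```bash
python3 -m pendant '[0.1,0,0,0,0,0,0, 0.1,0,0,0,0,0,0, 0.1,0,0,0,0,0,0, 0.1,0,0,0,0,0,0, 0.1,0,0,0,0,0,0, 0.1,0,0,0,0,0,0, 0.1,0,0,0,0,0,0]' 40
```

```text
clock: 4.35
tool_pos: [0.4455, -0.0802, 0.1534]
eef_rot: [0.913, 0.408, 0.0, -0.0]
contact_force: [-1.4, -0.5, 0.4]
opening: 0.246
finger_force: 39.8
```

Gripped at 21.6 mm. Lifting straight up.

```bash
python3 -m pendant '[0.1,0,0,-0.1,0,0,0, 0.1,0,0,-0.25,0,0,0, 0.1,0,0,-0.4,0,0,0, 0.1,0,0,-0.55,0,0,0, 0.1,0,0,-0.7,0,0,0, 0.1,0,0,-0.85,0,0,0, 0.1,0,0,-0.97,0,0,0, 0.1,0,0,-0.97,0,0,0]'
python3 go.py 0.51 -0.195 0.275 2.5
python3 -c "
from h import *
s=snap('side');cv2.imwrite('pics/s1.png',cv2.resize(s['img'][80:360,180:460,::-1],None,fx=2,fy=2))"
```

```text
clock: 5.15
tool_pos: [0.4466, -0.0804, 0.3005]
eef_rot: [0.913, 0.408, 0.002, 0.001]
contact_force: [0.2, 0.0, -2.0]
opening: 0.241
finger_force: 39.8
clock 5.15 pos [ 0.4466 -0.0804  0.3005] yaw -41.85 F [ 0.2  0.  -2. ] open 0.241
shift [-0.288  0.824  0.172] turn [ 0.003 -0.001 -0.493]
```

View pics/s1.png

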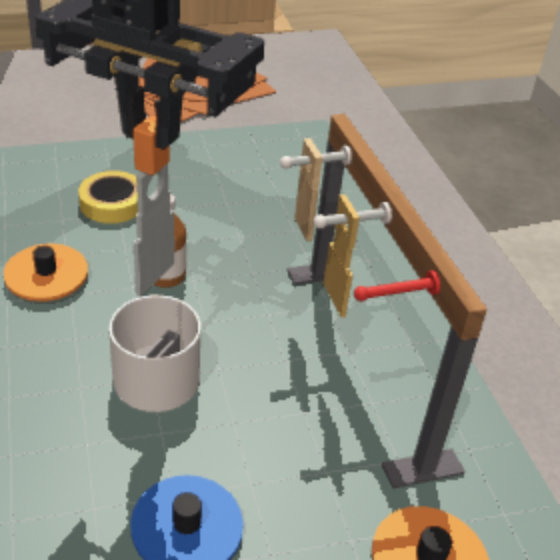

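Spreader held upright: its eye is at crop (155,190), the peg tip at (360,293). I'll turn and move to stand in front of the peg.

```bash
python3 -m pendant '[0.1,-0.05,0.14,0,0,0,-0.08, 0.1,-0.1,0.28,0.05,0,0,-0.16, 0.1,-0.15,0.42,0.08,0,0,-0.24, 0.1,-0.2,0.56,0.12,0,0,-0.32, 0.1,-0.25,0.7,0.15,0,0,-0.4, 0.1,-0.28,0.8,0.17,0,0,-0.46, 0.1,-0.29,0.82,0.17,0,0,-0.493, 0.1,-0.29,0.82,0.17,0,0,-0.493, 0.1,-0.29,0.82,0.17,0,0,-0.493]'
python3 go.py 0.56 -0.2102 0.25 2.5
```

```text
clock: 6.1
tool_pos: [0.5072, -0.194, 0.2721]
eef_rot: [0.692, 0.722, -0.0, -0.001]
contact_force: [-0.3, -0.7, -1.9]
opening: 0.248
finger_force: 39.8
clock 6.1 pos [ 0.5072 -0.194   0.2721] yaw 2.45 F [-0.3 -0.7 -1.9] open 0.248
shift [-0.123  0.347  0.147] turn [-0.001 -0.001 -0.001]
```

```bash
python3 -m pendant '[0.1,-0.04,0.12,0.05,0,0,0, 0.1,-0.08,0.24,0.1,0,0,0, 0.1,-0.12,0.347,0.147,0,0,0, 0.1,-0.12,0.347,0.147,0,0,0, 0.1,-0.12,0.347,0.147,0,0,0]'
python3 go.py 0.655 -0.206 0.25 2.5
python3 - <<'E'
from h import *
import numpy as np
S=snap('side');T=snap('top');W=snap('wrist')
a=cv2.resize(S['img'][120:320,280:450],None,fx=2.5,fy=2.5)
b=cv2.resize(W['img'],None,fx=.8,fy=.8);c=np.zeros((500,800,3),np.uint8);c[:500,:a.shape[1]]=a
cv2.imwrite('pics/pre.png',np.hstack([a[:500],cv2.resize(W['img'][100:400,150:372],(370,500))])[:,:,::-1])
p=r.get_state()['tool_pos'];e=p-[0,0,.0302]
print('eye pred in side',proj(S,e),'tip pred',proj(S,[.6135,-.2079,.219]),'wrist tip',proj(W,[.6135,-.2079,.219],True))
for b in blobs(W['img'],(0,170,90),(4,255,255),30):print('wrist red',b[:2])
for b in blobs(S['img'],(0,170,90),(4,255,255),30):print('side red',b[:2])
E
```

```text
clock: 6.6
tool_pos: [0.56, -0.2094, 0.2507]
eef_rot: [0.691, 0.723, -0.0, -0.001]
contact_force: [-0.9, -0.2, -0.9]
opening: 0.247
finger_force: 39.8
clock 6.6 pos [ 0.56   -0.2094  0.2507] yaw 2.53 F [-0.9 -0.2 -0.9] open 0.247
shift [-0.005  0.634  0.004] turn [-0.001 -0.001  0.   ]
eye pred in side [330.00161675 230.07633593] tip pred [357.97018788 226.87426125] wrist tip [360.04428698 230.80871086]
wrist red ([356, 214, 108, 30, 1492], [414.4, 229.8])
wrist red ([318, 374, 12, 5, 34], [324.1, 376.1])
side red ([358, 215, 42, 15, 219], [381.6, 223.2])
```

View pics/pre.png

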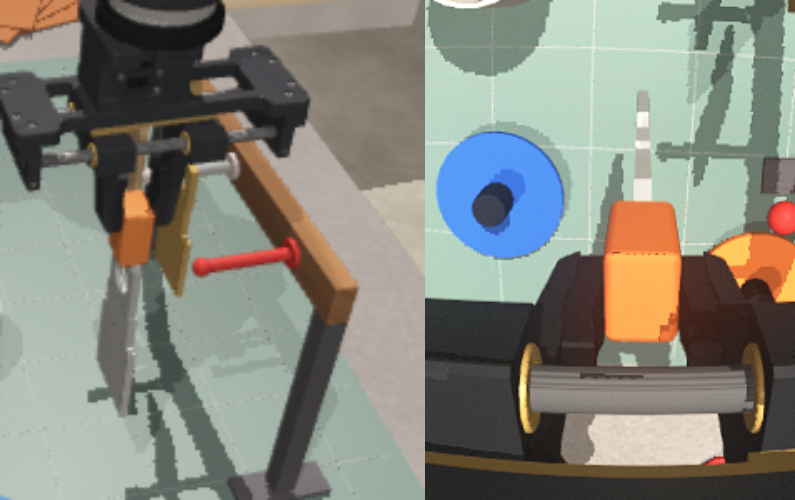

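The eye shows at side pixel (329,229), predicted (330,230); the peg tip is also where predicted. Inserting slowly.

```bash
python3 -m pendant '[0.1,0,0.06,0,0,0,0, 0.1,0,0.12,0,0,0,0, 0.1,0,0.18,0,0,0,0, 0.1,0,0.24,0,0,0,0, 0.1,0,0.3,0,0,0,0, 0.1,0,0.36,0,0,0,0, 0.1,0,0.42,0,0,0,0, 0.1,0,0.46,0,0,0,0, 0.1,0,0.46,0,0,0,0]'
python3 go.py 0.655 -0.206 0.25 2.5
```

```text
clock: 7.65
tool_pos: [0.6307, -0.2069, 0.2511]
eef_rot: [0.691, 0.723, 0.0, 0.0]
contact_force: [-0.7, 0.5, -1.1]
opening: 0.247
finger_force: 39.8
clock 7.65 pos [ 0.6307 -0.2069  0.2511] yaw 2.56 F [-0.7  0.5 -1.1] open 0.247
shift [-0.001  0.162  0.007] turn [ 0.    -0.     0.001]
```

```bash
python3 -m pendant '[0.1,0,0.05,0,0,0,0, 0.1,0,0.1,0,0,0,0, 0.1,0,0.15,0,0,0,0, 0.1,0,0.15,0,0,0,0, 0.1,0,0.15,0.015,0,0,0, 0.1,0,0.15,0.03,0,0,0, 0.1,0,0.15,0.04,0,0,0, 0.1,0,0.15,0.045,0,0,0, 0.1,0,0.15,0.05,0,0,0, 0.1,0,0.15,0.05,0,0,0]'
```

```text
clock: 8.65
tool_pos: [0.6522, -0.2063, 0.2438]
eef_rot: [0.691, 0.722, -0.0, -0.0]
contact_force: [-0.8, -0.4, -2.5]
opening: 0.245
finger_force: 39.8
```

```bash
python3 go.py 0.653 -0.206 0.242 2.5; python3 -c "
from h import *
s=snap('side');cv2.imwrite('pics/s2.png',cv2.resize(s['img'][120:320,300:460,::-1],None,fx=3,fy=3))"
```

```text
clock 8.65 pos [ 0.6522 -0.2063  0.2438] yaw 2.52 F [-0.8 -0.4 -2.5] open 0.245
shift [0.001 0.006 0.012] turn [-0. -0.  0.]
```

View pics/s2.png

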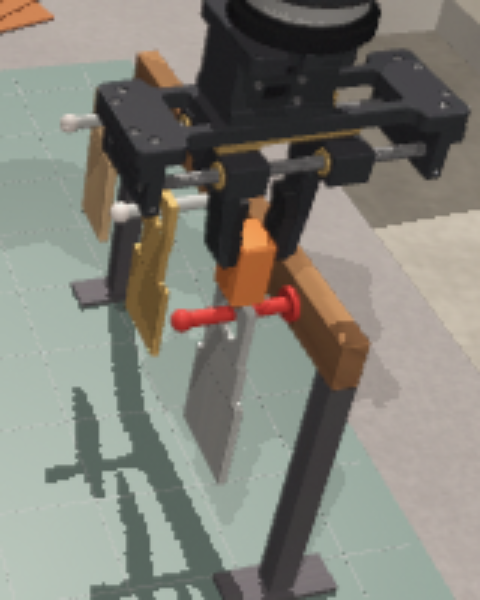

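The red peg runs through the eye at (232,315). Lowering until the peg takes the weight.

```bash
python3 -m pendant '[0.1,0,0,0.004,0,0,0, 0.1,0,0,0.008,0,0,0, 0.1,0,0,0.012,0,0,0, 0.1,0,0,0.012,0,0,0]'; python3 -m pendant '[0.1,0,0,0.004,0,0,0, 0.1,0,0,0.008,0,0,0, 0.1,0,0,0.008,0,0,0]'
```

```text
clock: 9.1
tool_pos: [0.6524, -0.2063, 0.2424]
eef_rot: [0.691, 0.722, 0.0, 0.0]
contact_force: [0.1, -0.1, -0.1]
opening: 0.247
finger_force: 39.8
clock: 9.4
tool_pos: [0.6525, -0.2064, 0.2421]
eef_rot: [0.691, 0.722, 0.0, 0.0]
contact_force: [-1.7, 1.6, 6.4]
opening: 0.248
finger_force: 39.8
```

```bash
python3 -m pendant '[0.1,0,0,-0.004,0,0,0, 0.1,0,0,-0.004,0,0,0, 0.42,0,0,-0.004,0,0,0, 0.42,0,0,-0.004,0,0,0, 0.42,0,0,-0.004,0,0,0, 0.42,0,0,-0.004,0,0,0, 0.42,0,0,-0.004,0,0,0, 0.42,0,0,-0.004,0,0,0]'
```

```text
clock: 10.2
tool_pos: [0.6523, -0.2063, 0.2413]
eef_rot: [0.691, 0.722, 0.0, -0.0]
contact_force: [-0.4, 0.1, 1.2]
opening: 0.419
finger_force: 0.0
```

```bash
python3 -c "
from h import *
s=snap('side');cv2.imwrite('pics/s3.png',cv2.resize(s['img'][120:320,300:460,::-1],None,fx=3,fy=3))"
```

```text
(no output)
```

View pics/s3.png

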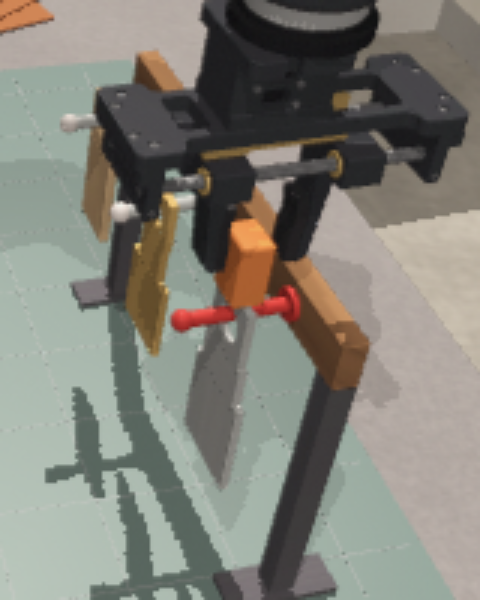

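It hangs straight with the fingers clear. Raise, then go above the lid.

```bash
python3 -m pendant '[0.42,0,0,-0.1,0,0,0, 0.42,0,0,-0.25,0,0,0, 0.42,0,0,-0.4,0,0,0, 0.42,0,0,-0.5,0,0,0, 0.42,0,0,-0.5,0,0,0]'; python3 go.py 0.4457 -0.2804 0.20 2.5
python3 -c "
from h import *
T=snap('top');print(onz(T,373,241,.046),onz(T,370.84,240.85,.014))"
```

```text
clock: 10.75
tool_pos: [0.6536, -0.2068, 0.319]
eef_rot: [0.691, 0.722, 0.001, 0.002]
contact_force: [0.0, 0.2, 0.0]
opening: 0.419
finger_force: 0.0
clock 10.75 pos [ 0.6536 -0.2068  0.319 ] yaw 2.51 F [0.  0.2 0. ] open 0.419
shift [-0.428 -1.41   0.787] turn [0.003 0.001 0.   ]
[ 0.44415765 -0.27780016  0.046     ] [ 0.44570954 -0.28041419  0.014     ]
```

```bash
python3 -m pendant '[0.7,-0.1,-0.3,0,0,0,0, 0.7,-0.2,-0.6,0,0,0,0, 0.9,-0.3,-0.95,0.1,0,0,0, 0.9,-0.4,-0.95,0.4,0,0,0, 0.9,-0.42,-0.95,0.5,0,0,0, 0.9,-0.42,-0.95,0.5,0,0,0]'; python3 go.py 0.4457 -0.2804 0.16 2.5
cat > lid.py <<'E'
from h import *
import sys
z=float(sys.argv[1]);W=snap('wrist',sys.argv[2] if len(sys.argv)>2 else None)
m=np.zeros(W['img'].shape[:2],bool)
b=max(blobs(W['img'],(100,150,60),(125,255,255),200),key=lambda b:b[0][4]);print(b[0])
h=cv2.convexHull(np.argwhere(b[2])[:,::-1].astype(np.int32))[:,0]
P=np.array([onz(W,u,v,z,True)[:2] for u,v in h])
A=np.c_[2*P,np.ones(len(P))];c=np.linalg.lstsq(A,(P**2).sum(1),rcond=None)[0];print('lid circle',c[:2].round(4),'rad',np.sqrt(c[2]+c[0]**2+c[1]**2).round(4),'at z',z)
c2=np.r_[c[:2],z];print('hull centre ray',ray(W,*proj(W,c2,True),True))
E
python3 lid.py 0.016
```

```text
clock: 11.4
tool_pos: [0.5097, -0.2751, 0.2381]
eef_rot: [0.692, 0.722, -0.001, -0.003]
contact_force: [0.5, 1.0, -0.7]
opening: 0.897
finger_force: 0.0
clock 11.4 pos [ 0.5097 -0.2751  0.2381] yaw 2.42 F [ 0.5  1.  -0.7] open 0.897
shift [-0.019 -0.425  0.524] turn [-0.004 -0.002 -0.001]
[188, 131, 85, 85, 5113]
lid circle [ 0.4452 -0.2796] rad 0.0535 at z 0.016
hull centre ray (array([ 0.50682354, -0.19484149,  0.40597514]), array([-0.1525934 , -0.20978265, -0.96576731]))
```

```bash
python3 -m pendant '[1,-0.02,-0.2,0.2,0,0,0, 1,-0.02,-0.42,0.4,0,0,0, 1,-0.03,-0.425,0.52,0,0,0, 1,-0.03,-0.425,0.52,0,0,0]'; python3 lid.py 0.016; python3 go.py 0.4453 -0.2798 0.021 2.5
python3 -c "
from h import *
print(tri([ray(snap('top'),370.84,240.85),(np.array([.50682,-.19484,.40598]),np.array([-.15259,-.20978,-.96577]))]))"
```

```text
clock: 11.85
tool_pos: [0.4483, -0.282, 0.1624]
eef_rot: [0.691, 0.723, -0.0, -0.001]
contact_force: [-0.4, 1.0, 0.6]
opening: 1.0
finger_force: 0.0
[225, 132, 107, 104, 7886]
lid circle [ 0.4449 -0.2796] rad 0.0535 at z 0.016
hull centre ray (array([ 0.4444932 , -0.20155263,  0.33013206]), array([ 0.00125265, -0.24116109, -0.97048429]))
clock 11.9 pos [ 0.4502 -0.2824  0.1637] yaw 2.57 F [0.6 0.1 0. ] open 1.001
shift [ 0.018 -0.032  0.951] turn [ 0.    -0.     0.001]
(array([ 0.44556266, -0.2792135 ,  0.01836366]), [np.float64(0.00017348795645192393), np.float64(0.00017348795645196865)])
```

```bash
python3 -m pendant '[1,0,0,0.25,0,0,0, 1,0,0,0.5,0,0,0, 1,0,0,0.65,0,0,0, 1,0,0,0.65,0,0,0, 1,0,0,0.65,0,0,0]'; python3 go.py 0.4451 -0.2796 0.021 2.5
```

```text
clock: 12.45
tool_pos: [0.4511, -0.2831, 0.0671]
eef_rot: [0.691, 0.723, 0.0, 0.001]
contact_force: [0.3, -0.5, 0.7]
opening: 0.998
finger_force: 0.0
clock 12.45 pos [ 0.4511 -0.2831  0.0671] yaw 2.57 F [ 0.3 -0.5  0.7] open 0.998
shift [ 0.025 -0.04   0.307] turn [0.002 0.001 0.001]
```

```bash
python3 -m pendant '[1,0.025,-0.04,0.05,0,0,0, 1,0.025,-0.04,0.15,0,0,0, 1,0.025,-0.04,0.25,0,0,0, 1,0.025,-0.04,0.307,0,0,0, 1,0.025,-0.04,0.307,0,0,0, 0.1,0.025,-0.04,0.307,0,0,0, 0.1,0.025,-0.04,0.307,0,0,0, 0.1,0.025,-0.04,0.307,0,0,0, 0.1,0.025,-0.04,0.307,0,0,0, 0.1,0.025,-0.04,0.307,0,0,0, 0.1,0.025,-0.04,0.307,0,0,0]' 40;  python3 -m pendant '[0.1,0,0,0,0,0,0, 0.1,0,0,0,0,0,0, 0.1,0,0,0,0,0,0, 0.1,0,0,0,0,0,0, 0.1,0,0,0,0,0,0, 0.1,0,0,0,0,0,0]' 40
```

```text
clock: 13.55
tool_pos: [0.443, -0.2793, 0.0199]
eef_rot: [0.691, 0.722, 0.0, 0.0]
contact_force: [0.5, 0.2, 0.0]
opening: 0.483
finger_force: 0.0
clock: 14.15
tool_pos: [0.443, -0.2793, 0.0199]
eef_rot: [0.691, 0.722, 0.0, -0.0]
contact_force: [0.2, 0.5, 0.2]
opening: 0.292
finger_force: 40.0
```

```bash
python3 -m pendant '[0.1,0,0,-0.1,0,0,0, 0.1,0,0,-0.25,0,0,0, 0.1,0,0,-0.4,0,0,0, 0.1,0,0,-0.55,0,0,0, 0.1,0,0,-0.7,0,0,0, 0.1,0,0,-0.8,0,0,0, 0.1,0,0,-0.8,0,0,0, 0.1,0,0,-0.8,0,0,0]'; python3 lid.py 0.136 w5.png; python3 go.py 0.446 -0.078 0.145 2.5
python3 - <<'E'
from h import *
T=snap('top');S=snap('side');W=cv2.imread('pics/w5.png')
a=cv2.resize(S['img'][180:380,180:360,::-1],(450,500));cv2.imwrite('pics/lidheld.png',np.hstack([a,cv2.resize(W[80:300,180:330],(341,500))]))
E
```

```text
clock: 14.95
tool_pos: [0.4427, -0.279, 0.1396]
eef_rot: [0.691, 0.723, -0.0, -0.0]
contact_force: [-0.1, 0.3, -1.8]
opening: 0.286
finger_force: 40.0
[190, 157, 180, 130, 14627]
lid circle [ 0.4418 -0.2783] rad 0.053 at z 0.136
hull centre ray (array([ 0.43856504, -0.19842376,  0.30716825]), array([ 0.0171559 , -0.42301137, -0.90596195]))
clock 15.0 pos [ 0.4424 -0.2789  0.1391] yaw 2.52 F [ 0.4 -0.1 -0.6] open 0.29
shift [ 1.337  0.083 -0.038] turn [-0.001 -0.001  0.   ]
```

View pics/lidheld.png

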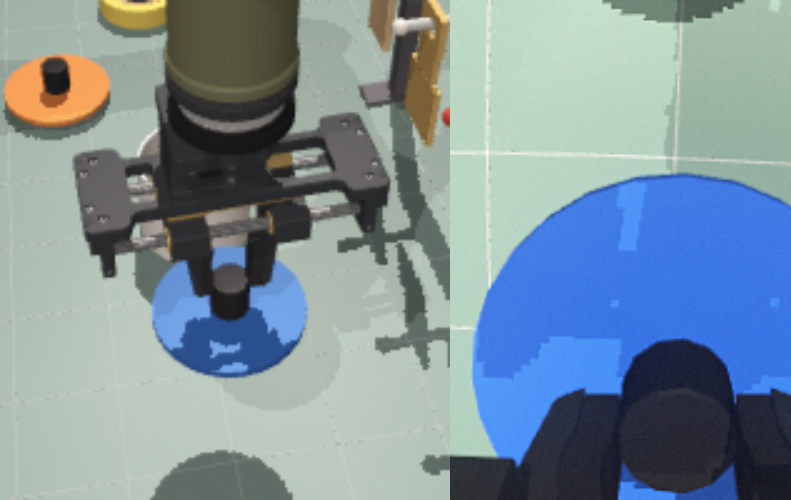

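The lid hangs level, with the knob centred between the fingers at (680,440). I'll move beside the tub and measure the mouth's centre with the wrist camera.

```bash
python3 -m pendant '[0.1,0.12,0,-0.03,0,0,0, 0.1,0.25,0.02,-0.06,0,0,0, 0.1,0.38,0.04,-0.1,0,0,0, 0.1,0.5,0.05,-0.13,0,0,0, 0.1,0.6,0.05,-0.13,0,0,0, 0.1,0.62,0.05,-0.13,0,0,0, 0.1,0.62,0.05,-0.13,0,0,0, 0.1,0.62,0.05,-0.13,0,0,0]'
cat > rim.py <<'E'
from h import *
def fit(s,fish,c0,z=.085):
    hsv=cv2.cvtColor(s['img'],cv2.COLOR_RGB2HSV).astype(float);g=cv2.cvtColor(s['img'],cv2.COLOR_RGB2GRAY).astype(float);S=hsv[...,1]
    out=[]  # along radial rays at rim height: outer edge = strongest saturation step (white -> green mat)
    for a in np.radians(np.arange(0,360,3)):
        rr=np.arange(.042,.060,.0003);uv=np.array([proj(s,[c0[0]+q*np.cos(a),c0[1]+q*np.sin(a),z],fish) for q in rr]).astype(np.float32)
        v=cv2.remap(g.astype(np.float32),uv[:,0][None],uv[:,1][None],cv2.INTER_LINEAR)[0]
        # rim top = brightest ring: centroid of peak
        k=np.argmax(v); 
        if v[k]>175: out.append([*(c0[:2]+rr[v>.93*v[k]].mean()*np.array([np.cos(a),np.sin(a)]))])
    P=np.array(out)
    for _ in range(6):
        A=np.c_[2*P,np.ones(len(P))];c=np.linalg.lstsq(A,(P**2).sum(1),rcond=None)[0];R0=np.sqrt(c[2]+c[0]**2+c[1]**2)
        e=abs(np.hypot(*(P-c[:2]).T)-R0);P=P[e<max(.0008,2*np.median(e))]
    return c[:2].round(4),R0.round(4),len(P),e.std().round(5)
T=snap('top');W=snap('wrist','w6.png')
print('top',fit(T,False,np.array([.446,-.078])));print('wrist',fit(W,True,np.array([.446,-.078])))
for z in(.08,.09):print(z,fit(W,True,np.array([.446,-.078]),z))
E
python3 rim.py; python3 go.py 0.446 -0.078 0.15 2.5
```

```text
clock: 15.9
tool_pos: [0.4463, -0.187, 0.1591]
eef_rot: [0.692, 0.722, -0.0, 0.0]
contact_force: [0.8, 0.5, -1.2]
opening: 0.294
finger_force: 40.0
top (array([ 0.4468, -0.0791]), np.float64(0.0482), 109, np.float64(0.00017))
wrist (array([ 0.4458, -0.0787]), np.float64(0.0482), 107, np.float64(0.00017))
0.08 (array([ 0.4458, -0.0782]), np.float64(0.0492), 103, np.float64(0.00015))
0.09 (array([ 0.4457, -0.0793]), np.float64(0.0472), 109, np.float64(0.00017))
clock 16.0 pos [ 0.4463 -0.1871  0.1592] yaw 2.43 F [-0.4  1.  -0.7] open 0.29
shift [0.727 0.029 0.061] turn [-0.     0.    -0.001]
```

View pics/w6.png

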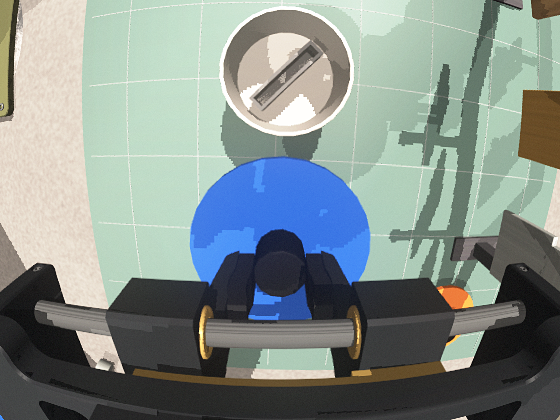

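The tub's mouth is at (287,72), the lid at (280,240). I'll check the lid's offset in the hand from its free arc.

```bash
python3 - <<'E'
from h import *
W=snap('wrist');p=r.get_state()['tool_pos'];z=p[2]-.0039
b=max(blobs(W['img'],(100,120,50),(125,255,255),200),key=lambda b:b[0][4])
h=cv2.findContours(b[2].astype(np.uint8),0,cv2.CHAIN_APPROX_NONE)[0][0][:,0];h=h[h[:,1]<245]
P=np.array([onz(W,u,v,z,True)[:2] for u,v in h])
from scipy.optimize import least_squares
f=least_squares(lambda c:np.hypot(*(P-c[:2]).T)-c[2],[*p[:2],.054],loss='soft_l1',f_scale=.0005)
print(f.x.round(4),p.round(4),'offset',(f.x[:2]-p[:2]).round(4),np.abs(f.fun).mean())
E
python3 go.py 0.4462 -0.0788 0.125 2.5
```

```text
[ 0.4454 -0.1864  0.0528] [ 0.4463 -0.187   0.1592] offset [-0.0009  0.0006] 0.0007769316511421175
clock 16.05 pos [ 0.4463 -0.187   0.1592] yaw 2.43 F [ 0.2 -1.  -0.7] open 0.292
shift [0.721 0.03  0.228] turn [-0.     0.    -0.001]
```

```bash
python3 -m pendant '[0.1,0.12,0,0,0,0,0, 0.1,0.25,0.01,0,0,0,0, 0.1,0.38,0.02,0,0,0,0, 0.1,0.5,0.03,0,0,0,0, 0.1,0.62,0.03,0,0,0,0, 0.1,0.7,0.03,0.05,0,0,0, 0.1,0.72,0.032,0.12,0,0,0, 0.1,0.72,0.032,0.2,0,0,0, 0.1,0.72,0.032,0.25,0,0,0, 0.1,0.72,0.032,0.25,0,0,0, 0.1,0.72,0.032,0.25,0,0,0]'; python3 go.py 0.4465 -0.079 0.105 2.5
```

```text
clock: 17.15
tool_pos: [0.4464, -0.0784, 0.1218]
eef_rot: [0.692, 0.722, -0.0, -0.0]
contact_force: [-0.3, 0.5, -0.5]
opening: 0.291
finger_force: 40.0
clock 17.15 pos [ 0.4464 -0.0784  0.1218] yaw 2.47 F [-0.3  0.5 -0.5] open 0.291
shift [-0.004  0.     0.112] turn [-0.  0. -0.]
```

```bash
python3 -m pendant '[0.1,-0.004,0,0.03,0,0,0, 0.1,-0.004,0,0.06,0,0,0, 0.1,-0.004,0,0.09,0,0,0, 0.1,-0.004,0,0.11,0,0,0, 0.1,-0.004,0,0.13,0,0,0, 0.1,-0.004,0,0.13,0,0,0]'; python3 go.py 0.4465 -0.079 0.095 2.5
```

```text
clock: 17.75
tool_pos: [0.4463, -0.0785, 0.102]
eef_rot: [0.691, 0.722, -0.0, -0.0]
contact_force: [0.2, 0.2, -0.1]
opening: 0.29
finger_force: 40.0
clock 17.75 pos [ 0.4463 -0.0785  0.102 ] yaw 2.52 F [ 0.2  0.2 -0.1] open 0.29
shift [-0.003  0.001  0.047] turn [-0. -0.  0.]
```

```bash
python3 -m pendant '[0.1,0,0,0.01,0,0,0, 0.1,0,0,0.02,0,0,0, 0.1,0,0,0.03,0,0,0, 0.1,0,0,0.036,0,0,0, 0.1,0,0,0.036,0,0,0]'; python3 go.py 0.4465 -0.079 0.095 2.5
```

```text
clock: 18.25
tool_pos: [0.4465, -0.0785, 0.0969]
eef_rot: [0.691, 0.722, -0.0, -0.0]
contact_force: [0.0, 0.5, -0.6]
opening: 0.294
finger_force: 40.0
clock 18.25 pos [ 0.4465 -0.0785  0.0969] yaw 2.52 F [ 0.   0.5 -0.6] open 0.294
shift [-0.003  0.     0.013] turn [-0. -0.  0.]
```

```bash
python3 -m pendant '[0.1,0,0,0.006,0,0,0, 0.1,0,0,0.012,0,0,0, 0.1,0,0,0.016,0,0,0, 0.1,0,0,0.02,0,0,0, 0.1,0,0,0.02,0,0,0]'
```

```text
clock: 18.75
tool_pos: [0.4466, -0.0785, 0.0947]
eef_rot: [0.691, 0.722, 0.0, 0.0]
contact_force: [-1.2, -0.0, 8.8]
opening: 0.29
finger_force: 40.0
```

Contact at the predicted seat height (0.095). Pressing firmly.

```bash
python3 -m pendant '[0.1,0,0,0.007,0,0,0, 0.1,0,0,0.014,0,0,0, 0.1,0,0,0.02,0,0,0, 0.1,0,0,0.02,0,0,0, 0.1,0,0,0.02,0,0,0]'
```

```text
clock: 19.25
tool_pos: [0.4466, -0.0785, 0.0943]
eef_rot: [0.692, 0.722, 0.001, 0.001]
contact_force: [-4.9, 1.6, 44.0]
opening: 0.294
finger_force: 40.0
```

Pressed with 44 N. Ease off, release and rise.

```bash
python3 -m pendant '[0.1,0,0,-0.014,0,0,0, 0.1,0,0,-0.022,0,0,0, 0.1,0,0,-0.022,0,0,0, 0.8,0,0,-0.022,0,0,0, 0.8,0,0,-0.022,0,0,0, 0.8,0,0,-0.022,0,0,0, 0.8,0,0,-0.022,0,0,0, 0.8,0,0,-0.022,0,0,0, 0.8,0,0,-0.022,0,0,0, 0.8,0,0,-0.022,0,0,0]'; python3 -m pendant '[0.8,0,0,-0.15,0,0,0, 0.8,0,0,-0.4,0,0,0, 0.8,0,0,-0.65,0,0,0, 0.8,-0.2,0,-0.9,0,0,0, 0.8,-0.5,0,-1,0,0,0, 0.8,-0.8,0,-1,0,0,0, 0.8,-0.8,0,-1,0,0,0]'
python3 - <<'E'
from h import *
S=snap('side');W=snap('wrist')
cv2.imwrite('pics/end.png',np.hstack([cv2.resize(S['img'][130:330,200:440],(480,400)),cv2.resize(W['img'][0:300,140:380],(320,400))])[:,:,::-1])
b=max(blobs(W['img'],(100,120,50),(125,255,255),200),key=lambda b:b[0][4])
h=cv2.convexHull(np.argwhere(b[2])[:,::-1].astype(np.int32))[:,0]
for z in(.091,.095):
    P=np.array([onz(W,u,v,z,True)[:2] for u,v in h]);A=np.c_[2*P,np.ones(len(P))];c=np.linalg.lstsq(A,(P**2).sum(1),rcond=None)[0];print(z,c[:2].round(4),np.sqrt(c[2]+c[0]**2+c[1]**2).round(4))
E
```

```text
clock: 20.25
tool_pos: [0.4465, -0.0785, 0.0943]
eef_rot: [0.691, 0.722, 0.0, -0.0]
contact_force: [0.7, 1.0, 0.1]
opening: 0.801
finger_force: 0.0
clock: 20.95
tool_pos: [0.4513, -0.206, 0.2455]
eef_rot: [0.695, 0.719, -0.001, 0.003]
contact_force: [-1.2, -0.5, -0.3]
opening: 0.802
finger_force: 0.0
0.091 [ 0.4459 -0.0796] 0.0536
0.095 [ 0.4459 -0.0801] 0.0529
```

View pics/end.png

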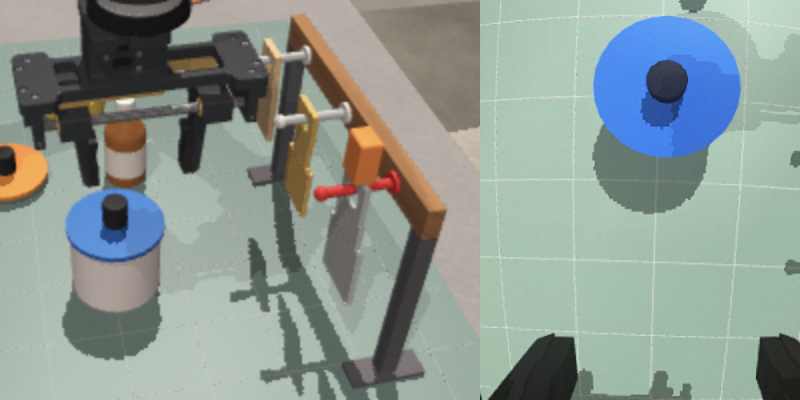

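The lid sits level on the tub at (115,225). The spreader hangs by its eye on the red peg at (355,190), and the other tools and bottle haven't moved. The robot is clear, so I'm handing in after a short settle.

```bash
python3 -m pendant '[0.8,0,0,0,0,0,0, 0.8,0,0,0,0,0,0, 0.8,0,0,0,0,0,0]' && python3 -c "
from plant import r
print(r.finish_job())"
```

```text
clock: 21.35
tool_pos: [0.4518, -0.197, 0.244]
eef_rot: [0.691, 0.723, 0.0, -0.001]
contact_force: [0.0, 0.2, -0.0]
opening: 0.8
finger_force: 0.0
the job is handed in; nothing more can be done
None
```

The spreader hangs straight by its eye on the red peg, the blue lid is pressed level onto the tub, and the job was handed in at about 21 s; no verdict was returned.

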